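# Extend the telescopic bottle brush and hold it over its own drip cup

### The arm

A 7-joint arm with a two-finger parallel gripper is mounted at the origin on a cart in front of the work surface, level with it; the furniture and walls round the work are solid. World frame = base frame: x ahead of the robot, y to its left, z up, the work surface at z = 0. Lengths are in m, angles in degrees, forces in N, time in s.
With the tool pointing down it reaches from about 0.425 to 0.95 m from the base axis. Payload 4.7 kg.
Tool frame: the origin (TCP) lies at the centre of the arm's flange, where the gripper is bolted on; the fingertips stand 173 mm ahead of it and the grasp point (between the pads) lies 155 mm ahead of it; z points along the fingers, y is the line along which they close (so a half turn about z gives the same grasp; the last joint's range is limited). The gripper opens to 85 mm and grips with 20 to 120 N. Pads are 22 mm wide; open, the fingers measure 114 mm over their backs; the gripper's body (76 mm by 85 mm) begins 54 mm behind the grasp point. The pads swing forward as they close: fully open they stand 13 mm farther back than shut.
Start: joints at [74.032, 26.849, -2.785, 87.806, 1.381, 65.374, -4.715], TCP at [0.167, -0.654, 0.405] pointing down, gripper open.
Joint ranges: [-148.3, 148.3], [-19.14, 114.17], [-79.39, 73.82], [5.75, 140.21], [-59.74, 239.74], [12.07, 113.84], [-152.46, 152.46]. Speed limits (degrees/s): [147.25, 147.25, 180, 180, 180, 180, 180].

### API

Orientations are given as a 3x3 rotation matrix whose columns are the frame's x, y, z axes.
In Python, from station import read_state, snapshot, sign_off, spotter gives the robot as it stands. The module is installed in compiled form; this text tells all that it offers.
- The arm moves only by the shell command python3 -m crank 'ROWS' [OPENING] [FORCE]. ROWS is JSON, a list of rows, each a list of 2 entries, a list of its own where there are three numbers: the shift along the tool's x, y, z in mm, then the turn about the tool's z in rad. A call has exactly 5 rows; each row shifts and turns the commanded pose from where the row before left it, along the tool's axes as they then stand; what a row does not reach is not made up. A row lasts 1/10 s, in which the tool goes at most 50 mm and 8.59 degrees, less where a joint would pass 70% of its speed; a pose out of reach is approached as far as the arm can. A call is refused whole if a number of a shift passes 50 or a number of a turn 0.15, either way. A call with a gripper value outside its range is refused whole. OPENING is the closure, from -1 (fully open) to 1 (shut), so that 0 is half open, set as the call begins (- or left out, the last holds). The fingers move at their own pace and stop on an object; FORCE is the grip in N (left out, the last holds). Time passes only in rows, so rows that do not move let the fingers close, or fill a call up. It gives the time, the measured TCP pose, the force, the opening and the grip force at its end, in the units of the state.
- read_state(): the state, without advancing time (a new reading comes with each control period).
- snapshot(name): name is "side" or "top"; returns a dict with "img" (480x640x3 uint8, blue, green, red), "z_map" (480x640 float32, m along the optical axis (not along the pixel's ray), 0 where there is no reading), "fovy" (degrees; the focal length in pixels is half the picture's height over the tangent of half this angle, whatever the lens; pixels are square), "cx", "cy" (the principal point, pixels), "R" (3x3) and "t" (3): a world point X has camera coordinates R X + t. Camera axes: x right, y down, z forward; pixel columns grow to the right and rows downward; lengths in m; the calibration is good to about 2 mm. A picture is of the moment at which its call begins.
- sign_off(): hands the job in; it is judged then, once.
Trained networks look in the newest picture that a camera, given by its name, has taken for a name from the list of things; names that differ only in an ending like _2 or _b are one class to them, and where a whole thing is asked for, a point or a joint stands for the part that bears it (a point fixed in the world has none). Each returns a list of dicts, best first, with "p" (0 to 1); they miss things now and then, are a little off and sometimes report something else, mostly with a low value. They report only what shows in the picture. A call takes as long as a camera call. They do not tell look-alikes from the thing itself.
- spotter.recognise(name, camera): "rect" ([left, top, right, bottom] in pixels, round what is visible of it).
- spotter.outline_of(name, camera): "region" (480x640 bool, what is visible of it) and "rect" ([left, top, right, bottom] in pixels, round what is visible of it).
The state is a dict: "time_s": time; "joint_pos": joint angles; "qvel": joint speeds; "joint_efforts": joint torques, N m; "position": TCP position; "ee_rot": TCP orientation; "wrist_force": force on the tool from outside, world axes, zero at the start; "torque": the same for the moment, N m; "opening": opening from 0.0 (shut) to 1.0 (fully open); "finger_force": force on a finger pad.
Only numpy, scipy, OpenCV 4.12 (cv2) and the standard library are available. Lean on these libraries where they do the work, as an engineer would, in place of code of your own. Each camera call takes 0.05 s, during which the arm holds its last target. There are 200 camera calls.

### The job

Get the blue bottle brush ready for washing up: squeeze the white button on its handle, pull the handle up out of the sleeve past the first stop to the second, and let the button out so that it locks there. Then, with the button left out, lift the brush from the rack and hold it upright in the air just above the drip cup of its own colour so that it would drip in, touching nothing, without disturbing the other brush, the cups or the things around; the program finishes while still holding it there.

Things in the scene. Friction and masses are not known exactly. Their poses are not given: they have to be found in the camera images.
- brush_blue: Telescopic bottle brush, 0.28 kg, upright in one of the rack's two wells. Origin: centre of its head's flat underside; z up along the brush; -x is the side with button and lock holes (towards the robot, within 0.65 rad). Blue ribbed silicone head 43 mm across, 52 mm tall; steel sleeve 23 mm across from 52 to 148 mm; above it the handle, 155 to 201 mm when collapsed, loop to 212 mm.
- brush_blue_handle_grip (a point): Centre of the brush's blue handle with black rubber inlays, a rounded block 34 (x) x 30 (y) x 46 mm (z), axes as the brush; 178 mm above the brush's origin when collapsed, 248 at the second stop. Button out: locked, pulling lifts the whole brush. Button in: the handle slides up with about 1 N while the sleeve stays in the rack by its weight (2 N).
- brush_blue_button_face (a point): Centre of the white button's face, mid handle on its -x side, 12 mm wide (y), 18 mm tall (z), 4.5 mm proud when out (38.5 mm from its face to the handle's far side). Finger pads wider than the button that close on the handle along its x press it flush; a pinch along the handle's y leaves it alone. A steel nub that moves with it locks in one of three holes in the sleeve.
- brush_blue_handle (a joint): How far the handle is pulled out (m): 0 collapsed, 0.035 first stop, 0.070 second stop, also the end of travel (at 0.0708; pulling on lifts the whole brush). Each stop has a lock hole with 1.5 mm play either way. Unlocked, the handle stays where it is left, by light friction.
- brush_blue_button (a joint): How far the button is pressed in (m): 0 out, 0.0045 flush with the handle; its spring pushes back with 2 N out and 5 N flush. The lock is clear from 0.0035 on. Let go between two stops it stays 0.002 to 0.0035 in and the handle drags and is not locked; squeeze again and pull on. At a stop it springs fully out.
- brush_orange: The other bottle brush, of the same build but orange, collapsed, in the other well of the rack. To be left alone.
- rack: Fixed drying rack between the two cups, 84 mm (x) by 204 mm (y), 42 mm tall, of white plastic with a grey tray. Origin: centre of its underside. The two wells are round holes of 47 mm in the top plate at y = +55 and -55 mm of its frame; the brushes stand on the tray, 8 mm above the worktop.
- cup_blue: Loose blue round drip cup of plastic, 84 mm across the rim, 45 mm tall, open at the top with an opening of 78 mm. Origin: centre of its underside.
- cup_orange: Loose orange drip cup, same shape as the blue one; one cup stands to the left of the rack, the other to the right, in either order. To be left alone.
- soap: Pump bottle of hand soap, 59 x 77 x 173 mm, at the back left. Bystander; origin at the centre of its underside.
- glass_tall: Clear drinking glass, 81 mm across, 93 mm tall, at the back right. Bystander; origin at the centre of its underside.
- mug: Purple mug, 80 x 110 x 89 mm, at the back right. Bystander; origin at the centre of its underside.
Mind the look-alikes: they are no part of the job. There is more than one size of the cup_blue; the job needs the largest. There is more than one size of the brush_blue; the one meant has the size given above.

How it is judged (in metres and radians):
On the way, in this order (a step that is already met when the one before it is completed fails the run):
1. the button of the blue brush is pressed in while the handle is still collapsed (value of joint brush_blue_button above 0.003 m and value of joint brush_blue_handle below 0.012 m), for 0.04 s.
2. the handle stands at the second stop with the button out again (locked) (value of joint brush_blue_handle above 0.0665 m and value of joint brush_blue_button below 0.0015 m), for 0.2 s.
At the end, for the whole second after the job is handed in: The fingers hold the blue brush still and upright (0.2 rad), handle locked at the second stop (out at least 66.5 mm, button out within 1.5 mm), the head's underside 48 to 130 mm above the worktop and within 25 mm of the blue cup's axis, touching neither cup (still upright) nor rack (all of step 2 and contact force between brush_blue and the fingers above 1 N and height (world z) of brush_blue between 0.048 and 0.13 m and horizontal distance between brush_blue and cup_blue below 0.025 m and angle between brush_blue's own z axis and vertical below 0.2 rad and linear speed of brush_blue below 0.03 m/s and contact force between brush_blue and cup_blue below 0.1 N and contact force between brush_blue and rack below 0.1 N and angle between cup_blue's own z axis and vertical below 0.1 rad); the arm keeps its last pose, push and grip.
It fails at once if a cup is pushed more than 30 mm (distance of any of cup_blue, cup_orange from where it was at the start of the episode above 0.03 m).
It fails at once if the orange brush is moved more than 25 mm or tipped (distance of brush_orange from where it was at the start of the episode above 0.025 m or angle between brush_orange's own z axis and vertical above 0.3 rad).
It fails at once if the blue brush is tipped over (angle between brush_blue's own z axis and vertical above 0.7 rad).
It fails at once if the soap, the glass or the mug is pushed more than 30 mm (distance of any of soap, glass_tall, mug from where it was at the start of the episode above 0.03 m).
It also fails if it takes over 54 s, if anything falls off the work surface, if the arm or the gripper's body presses on something with over 40 N, if the wrist force passes 120 N, or if a joint passes its speed limit or range.

## Working session

There is one attempt and no reset: what is moved stays moved. The work goes in short steps, Python scripts to look and compute and a shell command to move; the robot and the scene stay as the last step left them, time stands still between calls to the robot, and variables do not carry over. Pictures are saved under pics/ and viewed, at most 10 in all, crops included, and the job is handed in when it is done.

```bash
mkdir -p pics
cat > h.py <<'E'
import numpy as np, cv2
from station import read_state, snapshot, sign_off, spotter
def pts(s):
    f=240/np.tan(np.radians(s["fovy"])/2); z=s["z_map"]; v,u=np.mgrid[:480,:640]
    c=np.stack([(u-s["cx"])/f*z,(v-s["cy"])/f*z,z],-1)
    return (c-s["t"])@s["R"]
E
python3 - <<'E'
from h import *
ims=[]
for c in("side","top"):
    s=snapshot(c); ims.append(s["img"]); P=pts(s); cv2.imwrite(f"pics/{c}0.png",s["img"])
    print(c,s["fovy"],s["t"],s["R"].round(2).tolist())
    for n in("brush_blue","brush_orange","rack","cup_blue","cup_orange","soap","glass_tall","mug","brush_blue_button_face"):
        for r in spotter.outline_of(n,c)[:4]:
            m=r["region"]&(s["z_map"]>0); q=P[m]
            if len(q): print(c,n,round(r["p"],2),np.round(r["rect"]).tolist(),np.percentile(q,2,0).round(3),np.percentile(q,98,0).round(3))
print(read_state())
E
```

```text
side 55.761763496262 [0.34642508 0.36268819 0.65852615] [[-0.86, -0.51, 0.01], [-0.3, 0.49, -0.81], [0.41, -0.7, -0.58]]
side brush_blue 0.95 [239.0, 252.0, 269.0, 341.0] [ 0.519 -0.015  0.039] [0.554 0.015 0.211]
side brush_blue 0.85 [372.0, 280.0, 392.0, 336.0] [ 0.343 -0.151  0.007] [ 0.367 -0.133  0.14 ]
side brush_blue 0.75 [227.0, 287.0, 328.0, 369.0] [ 0.474 -0.145  0.004] [0.58  0.047 0.045]
side brush_orange 0.93 [288.0, 231.0, 312.0, 307.0] [ 0.496 -0.12   0.04 ] [ 0.53  -0.092  0.211]
side rack 0.98 [229.0, 288.0, 329.0, 372.0] [ 0.473 -0.146  0.005] [0.578 0.047 0.045]
side cup_blue 0.96 [299.0, 377.0, 335.0, 411.0] [0.354 0.02  0.001] [0.405 0.072 0.031]
side cup_blue 0.74 [206.0, 382.0, 257.0, 438.0] [0.443 0.107 0.003] [0.52  0.184 0.046]
side cup_blue 0.64 [330.0, 346.0, 359.0, 372.0] [ 0.353 -0.072  0.001] [ 0.404 -0.02   0.031]
side cup_orange 0.63 [354.0, 250.0, 390.0, 287.0] [ 0.407 -0.338  0.004] [ 0.482 -0.26   0.046]
side soap 0.56 [142.0, 289.0, 193.0, 381.0] [0.612 0.099 0.002] [0.696 0.157 0.174]
side soap 0.22 [230.0, 291.0, 329.0, 370.0] [ 0.474 -0.143  0.
[... 1766 characters left out ...]
71682]), 'qvel': array([-0.02054677,  0.01975506, -0.03717254, -0.03294283,  0.00222778,
        0.00041039, -0.00812444]), 'joint_efforts': array([ 4.20245733e-04, -5.10177219e+01, -4.64621990e-02, -2.38019031e+01,
        1.09582269e-02,  8.06403914e-04,  1.82660372e-06]), 'position': array([ 0.16691233, -0.65402987,  0.40471614]), 'ee_rot': array([[ 9.68948593e-01,  2.47262248e-01,  6.85041394e-05],
       [ 2.47262249e-01, -9.68948595e-01, -1.21268592e-06],
       [ 6.60771382e-05,  1.81135179e-05, -9.99999998e-01]]), 'wrist_force': array([-0.12589524, -0.68479635,  0.90703659]), 'torque': array([-0.01630745, -0.03133589, -0.02710863]), 'finger_force': 0.0, 'opening': 1.0017317568515784}
```

View pics/side0.png

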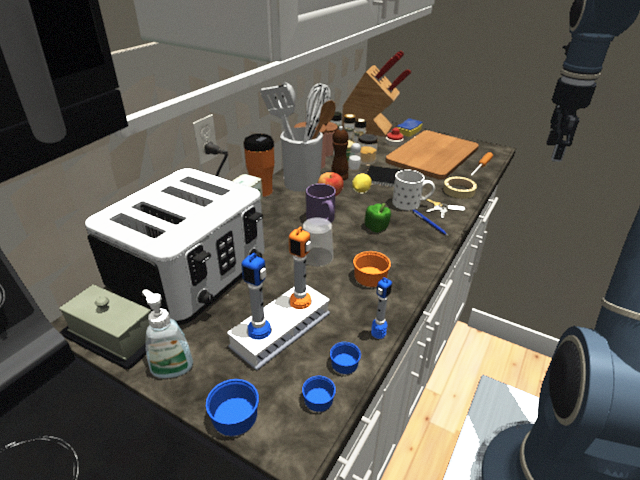

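View pics/top0.png

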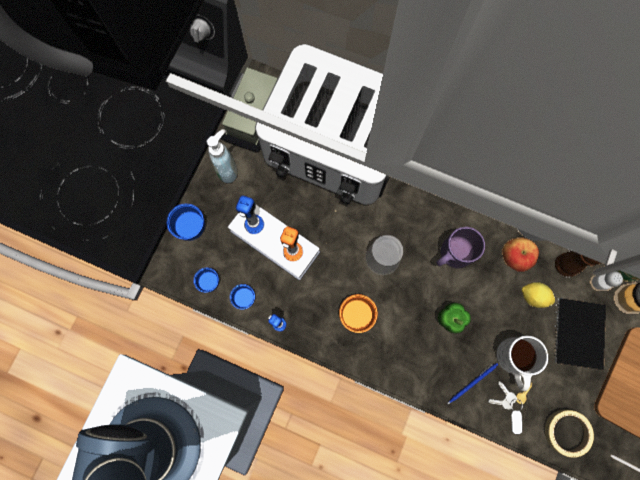

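Blue brushes: one in the rack (side px 254,295; top at z≈0.215) and a small loose one (382,308; 0.14 m tall). The rack one has the stated height. Blue cups: (232,408), about 78–84 mm and 46 mm tall, plus two of about 52 mm at (318,394) and (344,358). The one at (232,408) is the largest. Next I'll confirm this in a crop and measure the handle's yaw.

Run:
```python
from h import *
s=snapshot("side"); P=pts(s)
im=cv2.resize(s["img"][235:450,195:405],None,fx=2.7,fy=2.7,interpolation=cv2.INTER_CUBIC); cv2.imwrite("pics/crop1.png",im)
S={"side":(s,P)}; s2=snapshot("top"); S["top"]=(s2,pts(s2))
allp=[]
for c,(t,Q) in S.items():
    near=np.hypot(Q[...,0]-.537,Q[...,1])<.035
    q=Q[near&(Q[...,2]>.165)&(Q[...,2]<.206)]; allp.append(q); print(c,len(q),cv2.minAreaRect((q[:,:2]*1000).astype(np.float32)))
    top=Q[near&(Q[...,2]>.203)]; print(" top",len(top),top.mean(0).round(4))
    sl=Q[near&(Q[...,2]>.075)&(Q[...,2]<.145)]; print(" sleeve mean",sl.mean(0).round(4), len(sl))
    o=Q[near&(Q[...,2]>.05)&(Q[...,2]<.06)]
    h=t["img"]; m=near&(Q[...,2]>.165)&(Q[...,2]<.206); w=m&(h.min(-1)>130); print(" white",w.sum(),Q[w].mean(0).round(4) if w.any() else '')
    r=spotter.outline_of("cup_blue",c)
    k=(np.hypot(Q[...,0]-.481,Q[...,1]-.144)<.06)&(Q[...,2]>.038)&(Q[...,2]<.052); print(" cup",cv2.minEnclosingCircle((Q[k][:,:2]*1000).astype(np.float32)))
q=np.vstack(allp)[:,:2]
# fit rectangle edges: distance of points to 34x30 rounded box outline
from scipy.optimize import minimize
def cost(p,q):
    c,si=np.cos(p[2]),np.sin(p[2]); d=q-p[:2]; l=np.stack([d[:,0]*c+d[:,1]*si,-d[:,0]*si+d[:,1]*c],-1)
    a=np.abs(l)-np.array([.017,.015])+.004; e=np.hypot(*np.maximum(a,0).T)+np.minimum(a.max(1),0)-.004
    return np.minimum(np.abs(e),.004).mean()
qs=allp[0]; qs=qs[qs[:,2]<.198][:,:2]
R=[]
for y0 in np.arange(-.7,.71,.1):
    r=minimize(cost,[.537,0,y0],args=(qs,),method="Nelder-Mead",options=dict(initial_simplex=[[.537,0,y0],[.541,0,y0],[.537,.004,y0],[.537,0,y0+.1]])); R.append((r.fun,*r.x.round(4)))
for r in sorted(R)[:5]: print(r)
```

```text
side 425 ((532.5938110351562, 4.37330436706543), (39.349361419677734, 22.318288803100586), 41.95106506347656)
 top 246 [0.5358 0.001  0.2088]
 sleeve mean [0.5341 0.0033 0.1105] 367
 white 24 [ 0.52   -0.0044  0.1928]
 cup ((482.340576171875, 145.3794403076172), 42.6440544128418)
top 169 ((535.25390625, -4.979333877563477), (39.029483795166016, 31.997051239013672), 2.016573429107666)
 top 205 [ 0.5366 -0.0055  0.2084]
 sleeve mean [ 0.5319 -0.0116  0.109 ] 93
 white 25 [ 0.518  -0.0057  0.1919]
 cup ((479.5390625, 143.71221923828125), 42.96534729003906)
(np.float64(0.001233198254342393), np.float64(0.5392), np.float64(-0.0035), np.float64(0.0511))
(np.float64(0.0012331986595115019), np.float64(0.5392), np.float64(-0.0035), np.float64(0.0511))
(np.float64(0.0012331987632867962), np.float64(0.5392), np.float64(-0.0035), np.float64(0.0511))
(np.float64(0.0012331987921876057), np.float64(0.5392), np.float64(-0.0035), np.float64(0.0511))
(np.float64(0.0012331990865686307), np.float64(0.5392), np.float64(-0.0035), np.float64(0.0511))
```

View pics/crop1.png

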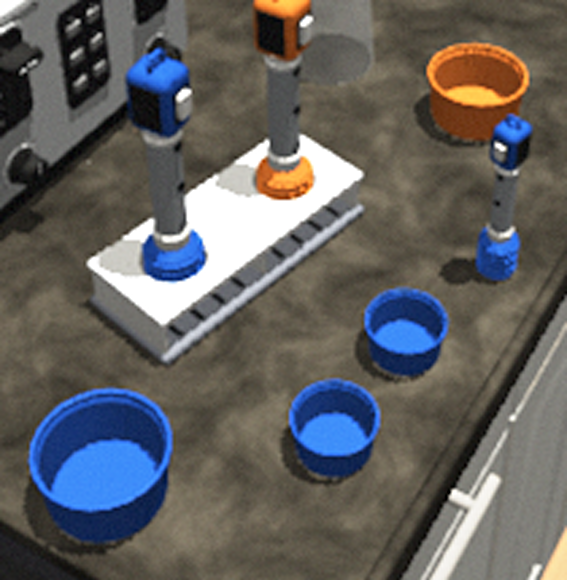

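The crop confirms both: the tall brush in the rack (crop 160,160) with its white button towards the robot, and the large cup (crop 100,465). The handle is at about (0.538, -0.003) with yaw about 0.045 rad, and the cup is at about (0.481, 0.1445). I'll sweep over to above the brush now.

```bash
python3 -m crank '[[[26,-27,-3],-0.068],[[27.8,-25.1,-3],-0.068],[[29.5,-23.2,-3],-0.068],[[31,-21.1,-3],-0.068],[[32.3,-19,-3],-0.068]]' -1
python3 -m crank '[[[33.6,-16.7,-3],-0.068],[[34.6,-14.4,-3],-0.068],[[35.5,-12,-3],-0.068],[[36.3,-9.5,-3],-0.068],[[36.8,-7,-3],-0.068]]'
python3 -m crank '[[[37.2,-4.5,-3],-0.068],[[37.5,-2,-3],-0.068],[[37.5,0.6,-3],-0.068],[[37.4,3.1,-3],-0.068],[[37.1,5.7,-3],-0.068]]'
```

```text
time_s: 1.7
position: [0.2603, -0.4898, 0.42]
ee_rot: [[0.83, 0.558, 0.0], [0.558, -0.83, -0.0], [-0.0, 0.001, -1.0]]
wrist_force: [-0.2, -0.3, 0.5]
opening: 0.996
finger_force: 0.0
time_s: 2.2
position: [0.3533, -0.3271, 0.4351]
ee_rot: [[0.596, 0.803, 0.0], [0.803, -0.596, -0.001], [-0.0, 0.001, -1.0]]
wrist_force: [0.8, -0.7, -0.5]
opening: 1.002
finger_force: 0.0
time_s: 2.7
position: [0.4466, -0.1643, 0.4502]
ee_rot: [[0.294, 0.956, 0.001], [0.956, -0.294, -0.001], [-0.001, 0.001, -1.0]]
wrist_force: [1.3, -0.2, 0.4]
opening: 0.998
finger_force: 0.0
```

```bash
python3 -m crank '[[[36.6,8.2,0],-0.068],[[35.9,10.7,0],-0.068],[[35.1,13.1,0],-0.068],[[34.2,15.5,0],-0.068],[[33,17.8,0],-0.068]]'
python3 - <<'E'
from h import *
s=snapshot("side");P=pts(s)
cv2.imwrite("pics/c2.png",cv2.resize(s["img"][130:370,150:390],None,fx=2.4,fy=2.4,interpolation=cv2.INTER_CUBIC)); st=read_state(); print(st["position"],st["ee_rot"][:,1],st["joint_pos"])
E
```

```text
time_s: 3.2
position: [0.5402, -0.002, 0.45]
ee_rot: [[-0.041, 0.999, 0.001], [0.999, 0.041, -0.0], [-0.0, 0.001, -1.0]]
wrist_force: [0.6, 0.5, 0.3]
opening: 1.0
finger_force: 0.0
[0.54194703 0.00416413 0.450388  ] [0.99865695 0.05163215 0.00429218] [ 27.41385135  16.16031858 -39.40144799 101.02498436  10.78982088
  66.43703984 -12.20448498]
```

View pics/c2.png

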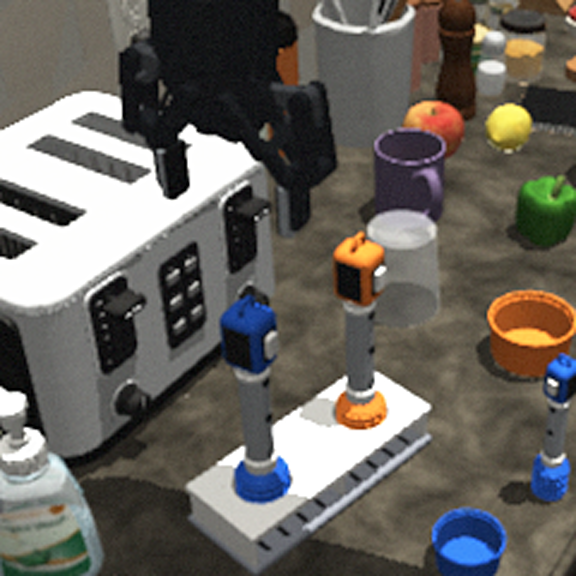

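The open fingers (crop ~170,170 and 290,200) straddle the brush line above the handle. I'll settle the arm and check that the toaster clears the far finger.

```bash
python3 -m crank '[[[0,0,20],0],[[0,0,20],0],[[0,0,0],0],[[0,0,0],0],[[0,0,0],0]]'
python3 - <<'E'
from h import *
s=snapshot("side");P=pts(s)
st=read_state();print(st["position"],st["ee_rot"][:,1].round(3),st["ee_rot"][:,2].round(4))
m=(P[...,0]>.56)&(P[...,0]<.75)&(abs(P[...,1])<.07)&(P[...,2]>.05)&(P[...,2]<.2)
print(np.percentile(P[m],[0.5,5,50],axis=0).round(3) if m.any() else 0)
m=(np.hypot(P[...,0]-.538,P[...,1])<.035)&(P[...,2]>.205)&(P[...,2]<.23);print(P[m].mean(0))
E
```

```text
time_s: 3.75
position: [0.54, -0.0033, 0.4109]
ee_rot: [[-0.039, 0.999, 0.002], [0.999, 0.039, -0.0], [-0.0, 0.002, -1.0]]
wrist_force: [0.1, -0.5, -0.7]
opening: 1.001
finger_force: 0.0
[ 0.54002189 -0.00333859  0.41097151] [0.999 0.039 0.002] [ 2.3e-03 -2.0e-04 -1.0e+00]
[[ 0.659 -0.069  0.051]
 [ 0.681 -0.062  0.06 ]
 [ 0.691  0.013  0.148]]
[ 5.36764941e-01 -6.00301906e-06  2.09587436e-01]
```

```bash
python3 -m crank '[[[0,-4,14],0],[[0,0,20],0],[[0,0,20],0],[[0,0,17],0],[[0,0,0],0]]'
python3 -m crank '[[[0,0,0],0],[[0,0,0],0],[[0,0,0],0],[[0,0,0],0],[[0,0,0],0]]' 1 30
python3 -m crank '[[[0,0,0],0],[[0,0,0],0],[[0,0,0],0],[[0,0,0],0],[[0,0,0],0]]'
```

```text
time_s: 4.3
position: [0.5352, -0.0038, 0.3375]
ee_rot: [[-0.039, 0.999, -0.003], [0.999, 0.039, -0.0], [-0.0, -0.003, -1.0]]
wrist_force: [0.5, 0.0, 1.1]
opening: 0.999
finger_force: 0.0
time_s: 4.8
position: [0.5363, -0.0033, 0.3399]
ee_rot: [[-0.039, 0.999, 0.003], [0.999, 0.039, -0.0], [-0.0, 0.003, -1.0]]
wrist_force: [0.6, 0.0, 5.0]
opening: 0.395
finger_force: 35.1
time_s: 5.3
position: [0.5364, -0.0033, 0.3399]
ee_rot: [[-0.039, 0.999, 0.003], [0.999, 0.039, -0.0], [-0.0, 0.003, -1.0]]
wrist_force: [0.9, -0.1, 5.2]
opening: 0.396
finger_force: 35.2
```

```bash
python3 -m crank '[[[0,0,-5],0],[[0,0,-8],0],[[0,0,-8],0],[[0,0,-8],0],[[0,0,-8],0]]'
python3 -m crank '[[[0,0,-8],0],[[0,0,-8],0],[[0,0,-8],0],[[0,0,-6],0],[[0,0,-4],0]]'
python3 -m crank '[[[0,0,-0.5],0],[[0,0,0],0],[[0,0,0],0],[[0,0,0],0],[[0,0,0],0]]'
python3 - <<'E'
from h import *
s=snapshot("side");P=pts(s);print(read_state()["position"],read_state()["wrist_force"])
cv2.imwrite("pics/c3.png",cv2.resize(s["img"][190:370,160:340],None,fx=3.2,fy=3.2,interpolation=cv2.INTER_CUBIC))
E
```

```text
time_s: 5.8
position: [0.5354, -0.0035, 0.3763]
ee_rot: [[-0.039, 0.999, -0.001], [0.999, 0.039, -0.0], [-0.0, -0.001, -1.0]]
wrist_force: [-0.3, 0.4, -1.7]
opening: 0.396
finger_force: 34.4
time_s: 6.3
position: [0.5357, -0.0034, 0.4103]
ee_rot: [[-0.039, 0.999, 0.0], [0.999, 0.039, -0.0], [-0.0, 0.0, -1.0]]
wrist_force: [-0.4, 0.4, -1.4]
opening: 0.396
finger_force: 34.3
time_s: 6.8
position: [0.5359, -0.0034, 0.4103]
ee_rot: [[-0.039, 0.999, 0.001], [0.999, 0.039, 0.0], [0.0, 0.001, -1.0]]
wrist_force: [-0.6, 0.2, 0.1]
opening: 0.39
finger_force: 34.5
[ 0.53586564 -0.00345108  0.41024171] [0.40054207 0.01081889 0.05422864]
```

View pics/c3.png

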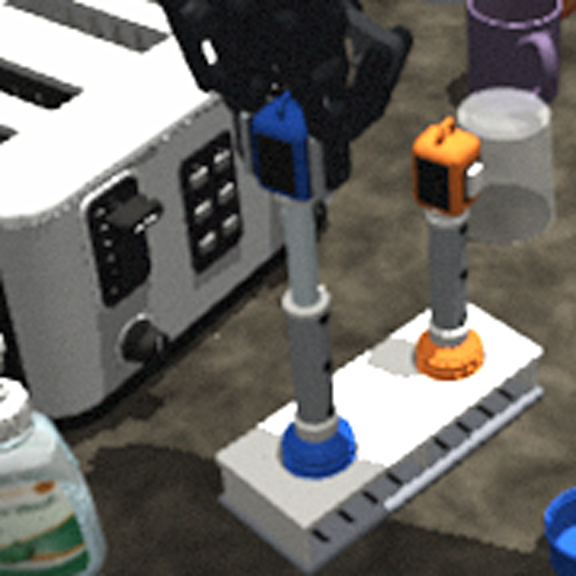

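The handle is out with the sleeve still in the rack (crop 305,300–440). It has travelled about 70.4 mm, so I'll pull 1 mm more to reach the end of travel and then open.

```bash
python3 -m crank '[[[0,0,-1],0],[[0,0,0],0],[[0,0,0],0],[[0,0,0],0],[[0,0,0],0]]'
python3 -m crank '[[[0,0,0],0],[[0,0,0],0],[[0,0,0],0],[[0,0,0],0],[[0,0,0],0]]' -1
python3 - <<'E'
from h import *
for c in("side","top"):
    s=snapshot(c);P=pts(s)
    if c=="side": cv2.imwrite("pics/c4.png",cv2.resize(s["img"][190:370,160:340],None,fx=3.2,fy=3.2,interpolation=cv2.INTER_CUBIC))
    for r in spotter.outline_of("brush_blue_handle_grip",c)[:3]:
        q=P[r["region"]&(s["z_map"]>0)]; print(c,r["p"],r["rect"],np.percentile(q,[3,50,97],axis=0).round(4).tolist())
E
```

```text
time_s: 7.35
position: [0.5356, -0.0035, 0.4109]
ee_rot: [[-0.039, 0.999, -0.001], [0.999, 0.039, -0.0], [-0.0, -0.001, -1.0]]
wrist_force: [-0.3, -0.3, -2.9]
opening: 0.394
finger_force: 34.2
time_s: 7.85
position: [0.5358, -0.0034, 0.4114]
ee_rot: [[-0.039, 0.999, 0.001], [0.999, 0.039, -0.0], [-0.0, 0.001, -1.0]]
wrist_force: [0.8, 0.5, 0.1]
opening: 0.996
finger_force: 0.0
side 0.8 [377.6, 279.7, 392.0, 297.1] [[0.3443, -0.1511, 0.1096], [0.3521, -0.1381, 0.1295], [0.3638, -0.1322, 0.1425]]
side 0.67 [238.7, 216.1, 268.0, 291.0] [[0.5184, -0.1578, 0.062], [0.5333, 0.0033, 0.2525], [0.6679, 0.0121, 0.2816]]
top 0.67 [240.4, 190.4, 249.6, 218.5] [[0.5191, -0.0208, 0.0418], [0.5319, -0.0153, 0.2551], [0.5653, 0.0273, 0.279]]
top 0.44 [271.1, 315.8, 282.9, 328.1] [[0.343, -0.16, 0.0567], [0.3535, -0.1494, 0.1367], [0.3637, -0.1359, 0.1443]]
top 0.17 [280.1, 228.6, 302.2, 263.9] [[0.4938, -0.1306, 0.0342], [0.5077, -0.117, 0.1882], [0.5301, -0.0977, 0.213]]
```

View pics/c4.png

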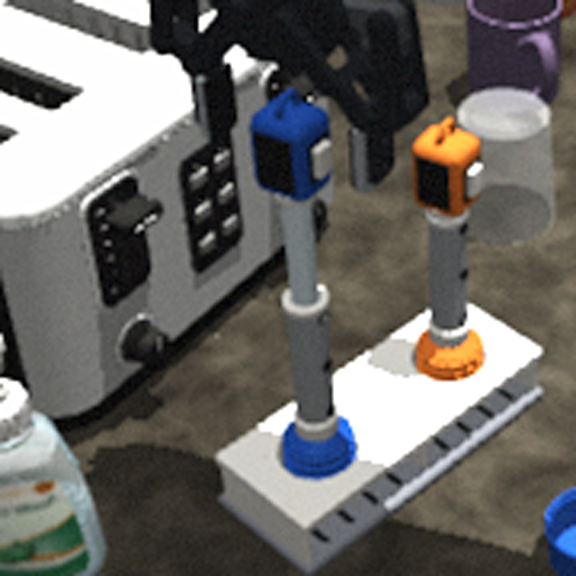

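The button is out again (crop 322,157, proud like the orange one), and the −2.9 N wrist force shows the end of travel was reached. I'll turn 90° in place to pinch along y.

```bash
python3 -m crank '[[[0,2,0],0],[[0,0,0],0.1],[[0,0,0],0.12],[[0,0,0],0.12],[[0,0,0],0.12]]'
python3 -m crank '[[[0,0,0],0.12],[[0,0,0],0.12],[[0,0,0],0.12],[[0,0,0],0.12],[[0,0,0],0.12]]'
python3 -m crank '[[[0,0,0],0.12],[[0,0,0],0.12],[[0,0,0],0.12],[[0,0,0],0.12],[[0,0,0],0.03]]'
python3 -m crank '[[[0,0,0],0],[[0,0,0],0],[[0,0,0],0],[[0,0,0],0],[[0,0,0],0]]'
python3 - <<'E'
from h import *
from scipy.optimize import minimize
s=snapshot("side");P=pts(s);print(read_state()["joint_pos"].round(1))
m=(np.hypot(P[...,0]-.537,P[...,1])<.027)&(P[...,2]>.24)&(P[...,2]<.272)&((s["img"][...,0]>s["img"][...,2]+30));q=P[m];print(len(q),q.mean(0),np.percentile(q,[3,97],axis=0))
cv2.imwrite("pics/c5.png",cv2.resize(s["img"][190:370,160:340],None,fx=3.2,fy=3.2,interpolation=cv2.INTER_CUBIC))
E
```

```text
time_s: 8.55
position: [0.5378, -0.0034, 0.4112]
ee_rot: [[0.413, 0.911, 0.0], [0.911, -0.413, 0.0], [0.0, 0.0, -1.0]]
wrist_force: [-0.8, -0.9, -0.5]
opening: 1.0
finger_force: 0.0
time_s: 9.05
position: [0.5378, -0.0034, 0.4112]
ee_rot: [[0.855, 0.518, 0.0], [0.518, -0.855, -0.0], [0.0, 0.0, -1.0]]
wrist_force: [0.0, -0.8, -0.1]
opening: 1.002
finger_force: 0.0
time_s: 9.55
position: [0.5378, -0.0033, 0.4112]
ee_rot: [[0.999, 0.039, 0.0], [0.039, -0.999, -0.0], [0.0, 0.0, -1.0]]
wrist_force: [-0.1, 0.0, -0.4]
opening: 1.002
finger_force: 0.0
time_s: 10.05
position: [0.5377, -0.0034, 0.4112]
ee_rot: [[0.999, 0.04, 0.0], [0.04, -0.999, -0.0], [0.0, 0.0, -1.0]]
wrist_force: [-0.4, -0.4, -0.1]
opening: 0.999
finger_force: 0.0
[ 14.7  15.3 -22.7 105.1   6.7  60.9 -98.3]
149 [0.52794193 0.00584508 0.25610085] [[ 0.52122121 -0.01058182  0.24105922]
 [ 0.55154444  0.01260286  0.27138497]]
```

View pics/c5.png

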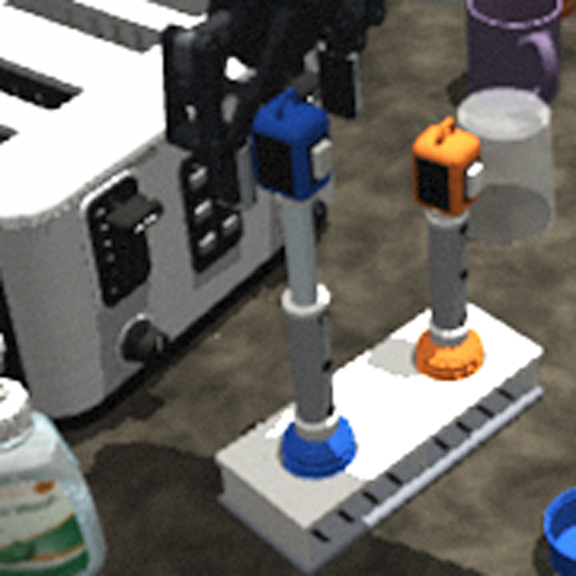

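The fingers now straddle the handle's y faces (crop 230,170 and 340,90) and the button side is free. I'll close and lift.

```bash
python3 -m crank '[[[0,0,0],0],[[0,0,0],0],[[0,0,0],0],[[0,0,0],0],[[0,0,0],0]]' 1 40
python3 -m crank '[[[0,0,0],0],[[0,0,0],0],[[0,0,0],0],[[0,0,-5],0],[[0,0,-10],0]]'
python3 -m crank '[[[0,0,-15],0],[[0,0,-15],0],[[0,0,-15],0],[[0,0,-15],0],[[0,0,-10],0]]'
python3 -m crank '[[[0,0,0],0],[[0,0,0],0],[[0,0,0],0],[[0,0,0],0],[[0,0,0],0]]'
python3 - <<'E'
from h import *
for c in("side","top"):
    s=snapshot(c);P=pts(s)
    m=(np.hypot(P[...,0]-.537,P[...,1])<.05)&(P[...,2]>.07)&(P[...,2]<.14);h=s["img"][...,0].astype(int)-s["img"][...,2]>40
    q=P[m&h];print(c,len(q),q.mean(0),q[:,2].min())
    if c=="side":cv2.imwrite("pics/c6.png",cv2.resize(s["img"][150:370,140:360],None,fx=2.6,fy=2.6,interpolation=cv2.INTER_CUBIC))
E
```

```text
time_s: 10.6
position: [0.5377, -0.0034, 0.4112]
ee_rot: [[0.999, 0.04, 0.0], [0.04, -0.999, -0.0], [0.0, 0.0, -1.0]]
wrist_force: [-0.3, -0.5, -0.8]
opening: 0.346
finger_force: 45.5
time_s: 11.1
position: [0.5372, -0.0035, 0.4255]
ee_rot: [[0.999, 0.04, -0.003], [0.04, -0.999, 0.0], [-0.003, -0.0, -1.0]]
wrist_force: [0.1, -0.0, -3.0]
opening: 0.344
finger_force: 45.3
time_s: 11.6
position: [0.5377, -0.0032, 0.4979]
ee_rot: [[0.999, 0.04, 0.002], [0.04, -0.999, -0.0], [0.002, 0.0, -1.0]]
wrist_force: [1.2, 0.1, -2.8]
opening: 0.346
finger_force: 45.3
time_s: 12.1
position: [0.5377, -0.0034, 0.4956]
ee_rot: [[0.999, 0.04, -0.001], [0.04, -0.999, -0.0], [-0.001, -0.0, -1.0]]
wrist_force: [0.0, -0.7, -3.0]
opening: 0.35
finger_force: 45.3
side 447 [0.52937081 0.00672739 0.12137653] 0.09790234828121246
top 203 [ 0.5299568  -0.01282068  0.12684492] 0.09439198738665099
```

View pics/c6.png

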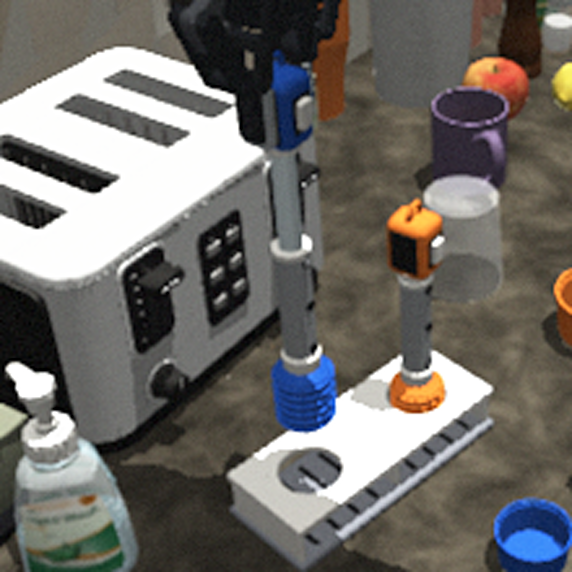

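The brush is free of the rack, extended and upright, with its underside at about 0.093 m (crop 305,420). Next I'll carry it over the large cup.

```bash
python3 -m crank '[[[-2,-5,0],0],[[-4,-12,0],0],[[-6,-18,0],0],[[-7,-20,0],0],[[-7,-20,0],0]]'
python3 -m crank '[[[-7,-20,0],0],[[-7,-20,0],0],[[-5,-17,0],0],[[-4,-11,0],0],[[-1.7,-6,0],0]]'
python3 -m crank '[[[0,0,0],0],[[0,0,0],0],[[0,0,0],0],[[0,0,0],0],[[0,0,0],0]]'
python3 -m crank '[[[0,0,0],0],[[0,0,0],0],[[0,0,0],0],[[0,0,0],0],[[0,0,0],0]]'
python3 - <<'E'
from h import *
for c in("side","top"):
    s=snapshot(c);P=pts(s);h=s["img"][...,0].astype(int)-s["img"][...,2]>40
    d=np.hypot(P[...,0]-.481,P[...,1]-.144)<.06
    q=P[d&h&(P[...,2]>.075)&(P[...,2]<.15)];print(c,len(q),((np.percentile(q,2,0)+np.percentile(q,98,0))/2).round(4),q[:,2].min())
    q=P[d&h&(P[...,2]>.036)&(P[...,2]<.052)];print(" cup",cv2.minEnclosingCircle((q[:,:2]*1000).astype(np.float32)))
    if c=="side":cv2.imwrite("pics/c7.png",cv2.resize(s["img"][190:450,100:360],None,fx=2.3,fy=2.3,interpolation=cv2.INTER_CUBIC))
E
```

```text
time_s: 12.7
position: [0.5078, 0.0724, 0.4963]
ee_rot: [[0.999, 0.041, -0.0], [0.041, -0.999, 0.0], [-0.0, -0.0, -1.0]]
wrist_force: [-0.4, -0.3, -3.1]
opening: 0.344
finger_force: 45.3
time_s: 13.2
position: [0.4802, 0.1452, 0.4964]
ee_rot: [[0.999, 0.042, 0.0], [0.042, -0.999, 0.0], [0.0, -0.0, -1.0]]
wrist_force: [0.2, -0.2, -3.1]
opening: 0.344
finger_force: 45.3
time_s: 13.7
position: [0.4813, 0.143, 0.4961]
ee_rot: [[0.999, 0.039, -0.0], [0.039, -0.999, -0.0], [-0.0, 0.0, -1.0]]
wrist_force: [0.2, 0.8, -2.7]
opening: 0.345
finger_force: 45.3
time_s: 14.2
position: [0.4811, 0.1435, 0.4962]
ee_rot: [[0.999, 0.04, 0.0], [0.04, -0.999, -0.0], [0.0, 0.0, -1.0]]
wrist_force: [0.3, -0.1, -2.5]
opening: 0.35
finger_force: 45.3
side 752 [0.4791 0.146  0.122 ] 0.09714231802081809
 cup ((481.85888671875, 145.30715942382812), 42.53215408325195)
top 271 [0.4792 0.138  0.1208] 0.094967645021563
 cup ((479.6380310058594, 143.2806854248047), 42.344852447509766)
```

View pics/c7.png

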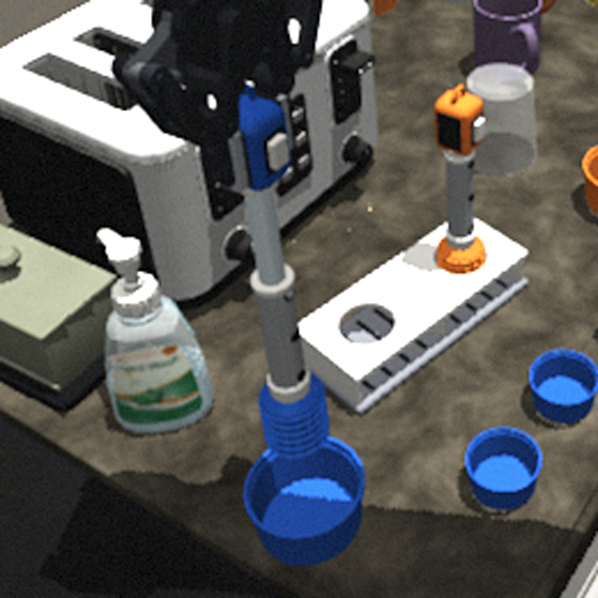

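The head (crop 293,420) hangs centred over the large blue cup (crop 305,500) and is clear of its rim. The button is out, and the handle is extended and steady. I'm handing in.

```bash
python3 -c "
from station import sign_off
print(sign_off())"
```

```text
the job is handed in; nothing more can be done
None
```

The job is handed in: the blue brush is pulled out to its second stop with the button out, and held upright about 50 mm above the rim of the large blue cup; the sign-off call returned no verdict.

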